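# Close and lock the plaster-casting box

### The job

Close the plaster-casting box: fold its leaning front panel upright until it is shut against the side walls, then pick up the wooden mallet by its handle and drive the locking pin beside the box fully home with the mallet's head, without touching the pin with the robot itself and not before the panel is shut. Finally stand the mallet back on the bench, upright on its head, and leave everything else on the bench where it is.

Things in the scene. Friction and masses are not known exactly. Their poses are not given: they have to be found in the camera images.
- mould_box: Plywood plaster-casting box fixed to the bench. Origin on the bench, straight under the middle of the shut front panel; z up, x from the front panel into the box (away from the robot, give or take the yaw), y left. Base board 20 mm thick, x -70 to 165, y -155 to 185 mm. Walls reach z 110 mm, outer faces at y +-102 and x 155 mm. A clay model is fixed inside.
- bridge (a point): Middle of the underside of the fixed bridge beam in front of the panel: box frame x -55, z 270 mm. Beam 30 mm deep (x -70 to -40), 25 mm thick; posts at y +-141 mm, 266 mm apart inside. The shut panel can only be reached slantwise from the robot's side, under the beam. A thin arm carries a funnel over the box (x 80, radius 36, z 235 to 295 mm).
- panel (a joint): Stiff hinge of the front panel, rad: 0 = upright, shut against the ends of the side walls (hard stop); grows as the panel leans out towards the robot (0.4 to 0.9 at the start). It stays where it is left; it takes about 5 N at half height to turn.
- panel_hinge (a point): Middle of the panel's hinge line, 22 mm above the bench, on the panel's mid-plane; the line runs along the box's y. z of this frame runs up the panel. The panel is plywood, 178 mm wide, 12 mm thick, and reaches 92 mm from the hinge; a narrow steel loop (16 mm high) stands out to y 176 mm at its left end.
- panel_edge (a point): Middle of the panel's free (top) edge, 92 mm from the hinge, on its mid-plane
- pin (a joint): Travel of the sprung locking pin, m: 0 = raised, 0.028 = fully home (hard stop). A spring and stiff friction hold it: about 8 to 12 N are needed, and it stays where it is left.
- pin_top (a point): Centre of the top of the locking pin's wooden head (24 mm wide, 12 mm thick). The upright pin is on the left outside of the box at x 12, y 145 mm in the box's frame; its top is 144 mm above the bench raised, 116 mm home. Nothing stands above it. Home, it goes through the loop of the shut panel.
- mallet: Wooden mallet standing on the bench on its head with the handle straight up. Origin: centre of the flat underside of the head (its striking face); z up the handle. Head 58 x 58 x 65 mm; round handle 26 mm thick from z = 65 to 200 mm. About 0.36 kg. It stands to the left or the right of the casting box, nearer the robot.
- mallet_grip (a point): Point on the mallet's handle axis 168 mm above the striking face, good to grip
- sprayer: Grey spray bottle with black head, 68 mm wide, 160 mm tall; bystander. Origin: centre of its underside.
- clay_bowl: Small red clay bowl, 76 mm wide, 40 mm high; bystander. Origin: centre of its underside.
- wood_block: Loose wooden block 90 x 50 x 35 mm; bystander. Origin: centre of its underside.
- ruler: Steel ruler 160 x 26 x 4 mm; bystander. Origin: centre of its underside.
- tea_cup: Blue cup, 66 mm wide, 50 mm high; bystander. Origin: centre of its underside.
- banding_wheel: Steel banding wheel (turntable), 170 mm wide, with a white tub on it, 88 mm tall in all; bystander. Origin: centre of its underside.
- glaze_pot: Clay pot 110 mm wide, 100 mm high; bystander. Origin: centre of its underside.
There are look-alikes about, which are no part of the job. Leave any red or white look-alike of the mallet alone.

How it is judged (in metres and radians):
On the way, in this order (a step that is already met when the one before it is completed fails the run):
1. the front panel is folded upright, shut against the side walls (within 0.06 rad) (value of joint panel below 0.06 rad), for 0.2 s.
2. with the panel shut, the pin is home (at least 25 of its 28 mm) and the mallet's striking face is on its top (value of joint pin above 0.025 m and value of joint panel below 0.06 rad and distance between mallet and pin_top below 0.036 m).
At the end, for the whole second after the job is handed in: The panel is upright, within 0.06 rad of shut; the pin is down at least 25 of its 28 mm; the mallet is at rest on the bench itself, upright on its head (within 0.1 rad), its underside within 8 mm of the bench (value of joint panel below 0.06 rad and value of joint pin above 0.025 m and angle between mallet's own z axis and vertical below 0.1 rad and height (world z) of mallet between -0.006 and 0.008 m and linear speed of mallet below 0.02 m/s); the robot touches nothing.
It fails at once if the pin is driven down more than 10 mm while the panel is not shut (value of joint pin above 0.01 m and value of joint panel above 0.08 rad).
It fails at once if the robot itself touches the pin (contact force between any of the fingers, the arm and pin above 1 N).
It fails at once if a bystander is moved by more than 40 mm (distance of any of sprayer, clay_bowl, wood_block, ruler, tea_cup, banding_wheel, glaze_pot from where it was at the start of the episode above 0.04 m).
It also fails if it takes over 72 s, if anything falls off the work surface, if the arm or the gripper's body presses on something with over 40 N, if the wrist force passes 120 N, or if a joint passes its speed limit or range.

### The arm

A 6-joint arm with a two-finger parallel gripper is mounted at the origin on the work surface. World frame = base frame: x ahead of the robot, y to its left, z up, the work surface at z = 0. Lengths are in mm, angles in rad, forces in N, time in s.
With the tool pointing down it reaches from about 325 to 775 mm from the base axis. Payload 5.5 kg.
Tool frame: the origin (TCP) lies midway between the tips of the shut fingers; the grasp point (between the pads) lies 19 mm behind it; z points along the fingers, y is the line along which they close (so a half turn about z gives the same grasp; the last joint's range is limited). The gripper opens to 88 mm and grips with 3 to 60 N. Pads are 20 mm wide; open, the fingers measure 115 mm over their backs; the gripper's body (75 mm by 178 mm) begins 61 mm behind the grasp point.
Start: joints at [-1.323, 0.091, 1.231, -0, 1.82, -0.057], TCP at [180.061, -572.359, 222.631] pointing down, gripper open.
Joint ranges: [-2.87, 2.87], [-0.86, 2.18], [0.17, 2.46], [-1.51, 4.65], [0.06, 2.69], [-2.65, 2.65]. Speed limits (rad/s): [2.57, 2.57, 3.01, 3.14, 3.14, 3.14].

### API

Orientations are given as a unit quaternion [x, y, z, w].
In Python, from plant import ctrl gives the robot as it stands.
- The arm moves only by the shell command python3 -m crank 'ROWS'. ROWS is JSON, a list of rows, each a list of 7 numbers: the shift along the tool's x, y, z each as a share of 0.2 m, from -1 to 1, then the turn, a rotation vector about the tool's x, y, z each as a share of 90 degrees, from -1 to 1, then the opening, from 0 (shut) to 1 (fully open). A call has 1 to 12 rows; each row is the pose to reach, as a shift and turn from the pose commanded when the call began, along the tool's axes at that moment; what a row does not reach only later rows make up. A row lasts 1/10 s, in which the tool goes at most 50 mm and 8.59 degrees, less where a joint would pass 70% of its speed; a pose out of reach is approached as far as the arm can. A call with a number of a shift or a turn outside -1 to 1 is refused whole. A call with a gripper value outside its range is refused whole. The fingers move at their own pace and stop on an object; the grip force is fixed at half the most. Time passes only in rows, so rows that repeat a pose let the fingers close. It gives the time, the measured TCP pose, the force, the opening and the grip force at its end, in the units of the state.
- ctrl.get_obs(): the state, without advancing time (a new reading comes with each control period).
- ctrl.grab_frame(name): name is "side" or "top"; returns (picture, depth): 384x512x3 uint8, red, green, blue; 384x512 float32, mm along the optical axis (not along the pixel's ray), 0 where there is no reading.
- ctrl.camera_model(name): a dict with "fovy" (degrees; the focal length in pixels is half the picture's height over the tangent of half this angle, whatever the lens; pixels are square), "cx", "cy" (the principal point, pixels), "T" (4x4, takes a point from camera to world coordinates). Camera axes: x right, y up, looking along -z (the intrinsics and any distortion apply to the point x, -y, -z); pixel columns grow to the right and rows downward; lengths in mm; the calibration is good to about 2 mm. A picture is of the moment at which its call begins. camera_model takes no time and is no camera call.
- ctrl.close_job(): hands the job in; it is judged then, once.
Trained networks look in the newest picture that a camera, given by its name, has taken for a name from the list of things; names that differ only in an ending like _2 or _b are one class to them, and where a whole thing is asked for, a point or a joint stands for the part that bears it (a point fixed in the world has none). Each returns a list of dicts, best first, with "confidence" (0 to 1); they miss things now and then, are a little off and sometimes report something else, mostly with a low value. They report only what shows in the picture. A call takes as long as a camera call. They do not tell look-alikes from the thing itself.
- ctrl.boxes_of(camera, query): "extent" ([left, top, right, bottom] as shares, 0 to 1, of the picture: columns of its width, rows of its height, round what is visible of it).
- ctrl.outline_of(camera, query): "region" (384x512 bool, what is visible of it) and "extent" ([left, top, right, bottom] as shares, 0 to 1, of the picture: columns of its width, rows of its height, round what is visible of it).
- ctrl.place_of(camera, query): "centre" ([column, row] as shares, 0 to 1, of the picture: columns of its width, rows of its height: a listed point, or the origin of a listed thing).
The state is a dict: "clock": time; "joint_pos": joint angles; "qd": joint speeds; "joint_efforts": joint torques, N m; "tool_pos": TCP position; "tool_rot": TCP orientation; "ft_force": force on the tool from outside, world axes, zero at the start; "torque": the same for the moment, N m; "width": finger opening in mm; "finger_force": force on a finger pad.
Only numpy, scipy, OpenCV 4.12 (cv2) and the standard library are available. Lean on these libraries where they do the work, as an engineer would, in place of code of your own. Each camera call takes 0.05 s, during which the arm holds its last target. There are 200 camera calls.

## Working session

There is one attempt and no reset: what is moved stays moved. The work goes in short steps, Python scripts to look and compute and a shell command to move; the robot and the scene stay as the last step left them, time stands still between calls to the robot, and variables do not carry over. Pictures are saved under pics/ and viewed, at most 10 in all, crops included, and the job is handed in when it is done.

```bash
ls; mkdir -p pics
cat > h.py <<'E'
import numpy as np, cv2
from scipy.spatial.transform import Rotation as R
from plant import ctrl
def px2w(cam,u,v,d):
    m=ctrl.camera_model(cam); f=192/np.tan(np.radians(m['fovy'])/2)
    p=np.array([(u-m['cx'])/f*d,-(v-m['cy'])/f*d,-d,1]); return (np.array(m['T'])@p)[:3]
def w2px(cam,P):
    m=ctrl.camera_model(cam); f=192/np.tan(np.radians(m['fovy'])/2)
    c=np.linalg.inv(np.array(m['T']))@np.append(P,1); return m['cx']+f*c[0]/-c[2], m['cy']-f*c[1]/-c[2]
def cloud(cam,depth):
    m=ctrl.camera_model(cam); f=192/np.tan(np.radians(m['fovy'])/2)
    v,u=np.mgrid[:384,:512]; d=depth
    P=np.stack([(u-m['cx'])/f*d,-(v-m['cy'])/f*d,-d],-1); T=np.array(m['T'])
    return P@T[:3,:3].T+T[:3,3]
def delta(pos,rot):
    """shift/turn shares from present pose to target pos (mm), rot (Rotation)"""
    o=ctrl.get_obs(); r0=R.from_quat(o['tool_rot']); 
    return np.round(np.r_[r0.inv().apply(np.array(pos)-o['tool_pos'])/200,(r0.inv()*rot).as_rotvec()/(np.pi/2)],3)
E
python3 - <<'E'
from h import *
fr={}
for c in('side','top'):
    im,d=ctrl.grab_frame(c); fr[c]=(im,d); np.savez(f'{c}.npz',im=im,d=d)
    m=ctrl.camera_model(c); print(c,{k:(np.round(v,3).tolist() if k=='T' else v) for k,v in m.items()})
    for q in['mallet','mallet_grip','pin_top','panel_edge','panel_hinge','bridge','mould_box']:
        print(q,[(round(r['confidence'],2),np.round(np.array(r['centre'])*[512,384],1).tolist()) for r in ctrl.place_of(c,q)[:4]])
cv2.imwrite('pics/a.png',cv2.cvtColor(fr['side'][0],cv2.COLOR_RGB2BGR))
cv2.imwrite('pics/b.png',cv2.cvtColor(fr['top'][0],cv2.COLOR_RGB2BGR))
print(ctrl.get_obs())
E
```

```text
pics
side {'fovy': 42.416609197927826, 'cx': 249.60137707834394, 'cy': 191.23739803996403, 'T': [[-0.981, 0.097, -0.17, 249.164], [-0.196, -0.494, 0.847, 1221.835], [-0.002, 0.864, 0.504, 897.032], [0.0, 0.0, 0.0, 1.0]]}
mallet [(0.97, [271.6, 184.2]), (0.79, [300.1, 178.5]), (0.7, [269.2, 202.9])]
mallet_grip [(0.72, [270.9, 142.9]), (0.71, [265.7, 163.1]), (0.58, [299.2, 135.0])]
pin_top [(0.59, [274.2, 144.8]), (0.38, [185.0, 213.7])]
panel_edge [(0.94, [224.9, 200.8]), (0.72, [175.5, 337.0]), (0.35, [209.9, 222.8])]
panel_hinge [(0.69, [207.4, 220.8])]
bridge []
mould_box [(0.64, [212.5, 225.3])]
top {'fovy': 49.56439203711318, 'cx': 258.8143477431355, 'cy': 192.9017724003302, 'T': [[-0.02, 0.988, -0.154, 299.248], [-1.0, -0.018, 0.016, 35.832], [0.013, 0.154, 0.988, 1574.707], [0.0, 0.0, 0.0, 1.0]]}
mallet [(0.87, [354.2, 202.4]), (0.54, [314.9, 206.6]), (0.39, [366.3, 159.5])]
mallet_grip [(0.88, [388.7, 224.7]), (0.72, [320.9, 200.7]), (0.62, [363.4, 199.1])]
pin_top [(0.69, [360.9, 197.0]), (0.58, [228.8, 154.5])]
panel_edge [(0.74, [271.9, 178.9]), (0.68, [272.2, 166.8]), (0.47, [317.4, 243.7])]
panel_hinge []
bridge [(0.48, [271.8, 166.8])]
mould_box [(0.56, [274.1, 169.1])]
{'clock': 0.8, 'joint_pos': array([-1.32269564e+00,  9.10569905e-02,  1.23069002e+00,  2.23216717e-05,
        1.81979881e+00, -5.66795444e-02]), 'qd': array([ 0.00060758, -0.00066378,  0.00078355,  0.000491  ,  0.00018907,
       -0.00023387]), 'joint_efforts': array([ 9.85649167e-04, -4.46138048e+01, -4.06480622e+01,  6.99138315e-02,
        1.94223016e-02, -2.19820782e-05]), 'tool_pos': array([ 180.07098023, -572.35662928,  222.66262003]), 'tool_rot': array([9.88410662e-01, 1.51803700e-01, 1.30050332e-05, 2.22776758e-05]), 'ft_force': array([-0.05876618, -1.02185863, -0.53793351]), 'torque': array([-0.07996742, -0.03483568,  0.00058836]), 'finger_force': 0.0, 'width': 87.68826701813154}
```

View pics/a.png

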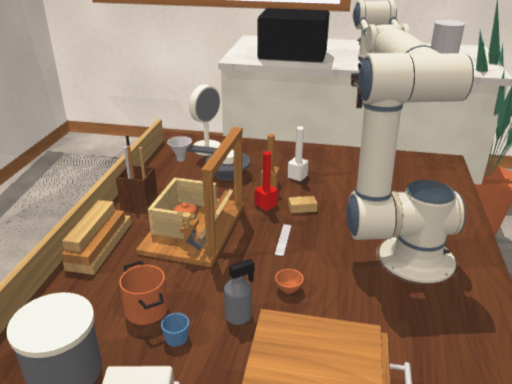

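View pics/b.png

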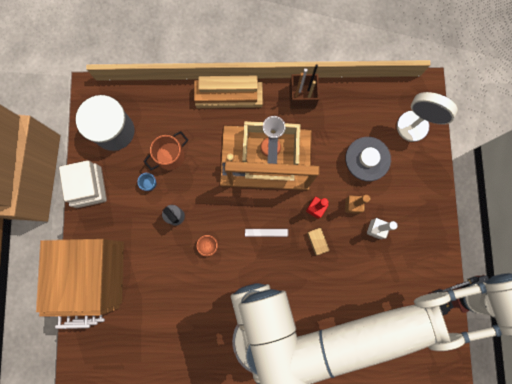

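Side view: red mallet at (266,185), white mallet at (299,160), wooden mallet behind the red one at (274,160). The box is at (195,210) and the sprung pin near (185,213).
Top view: red at (318,207), white at (380,228), wooden at (357,203). The pin is near (229,155), with the beam across (270,168).
Candidates for the mallet are red, white and wooden. I choose the plain wooden one at top (357,203), and check it in one close crop.

Run:
```python
from h import *
s=np.load('side.npz');t=np.load('top.npz')
a=cv2.resize(t['im'][110:260,210:410],None,fx=4,fy=4,interpolation=2)
cv2.imwrite('pics/c.png',a[:,:,::-1])
a=cv2.resize(s['im'][115:275,130:330],None,fx=3.7,fy=3.7,interpolation=2)
cv2.imwrite('pics/d.png',a[:,:,::-1])
C=cloud('top',t['d']);Sd=cloud('side',s['d'])
np.set_printoptions(suppress=True,precision=1)
# region cloud near mallet
for u,v in[(357,203),(365,197),(318,207),(380,228),(229,155),(228,157),(272,148)]: print(u,v,C[v,u])
o=ctrl.outline_of('top','mallet')
for r in o[:4]:
    P=C[r['region']]; P=P[P[:,2]>5]; print(r['confidence'],np.round(np.array(r['extent'])*[512,384,512,384]),np.median(P,0),P.min(0),P.max(0), np.median(t['im'][r['region']],0))
    h=P[(P[:,2]>190)]; print(' handle top',h.mean(0) if len(h) else None,len(h)); h=P[(P[:,2]>55)&(P[:,2]<75)]; print(' headtop',h.mean(0),h.min(0),h.max(0))
```

```text
357 203 [ 482.6 -333.7  123.9]
365 197 [ 492.  -340.8  205.4]
318 207 [ 471.3 -195.7  120.9]
380 228 [ 394.6 -417.    99. ]
229 155 [659.3 114.9 142.9]
228 157 [651.6 118.4 145. ]
272 148 [645.4 -30.6 280.7]
0.79 [304. 196. 326. 220.] [ 474.8 -194.8   65.9] [ 299.2 -238.7    5.2] [ 519.6   35.8 1574.7] [179.   46.5  41. ]
 handle top [ 473.7 -193.3  252. ] 52
 headtop [ 478.3 -196.7   64.5] [ 444.2 -238.7   55.4] [ 519.6 -164.5   74.6]
0.7 [366. 220. 396. 238.] [ 395.5 -418.3   66.1] [ 299.2 -456.3    6. ] [ 431.8   35.8 1574.7] [195. 189. 182.]
 handle top [ 395.  -410.   249.9] 54
 headtop [ 396.  -421.1   64.4] [ 364.1 -456.3   55. ] [ 430.5 -393.    74.5]
0.6 [348. 194. 370. 212.] [ 484.6 -334.2   65.5] [ 299.2 -371.4    5.1] [ 522.    35.8 1574.7] [135.  91.  54.]
 handle top [ 481.3 -326.5  259.1] 46
 headtop [ 487.2 -337.9   64.4] [ 460.3 -371.4   55.6] [ 520.6 -314.9   74.1]
```

View pics/c.png

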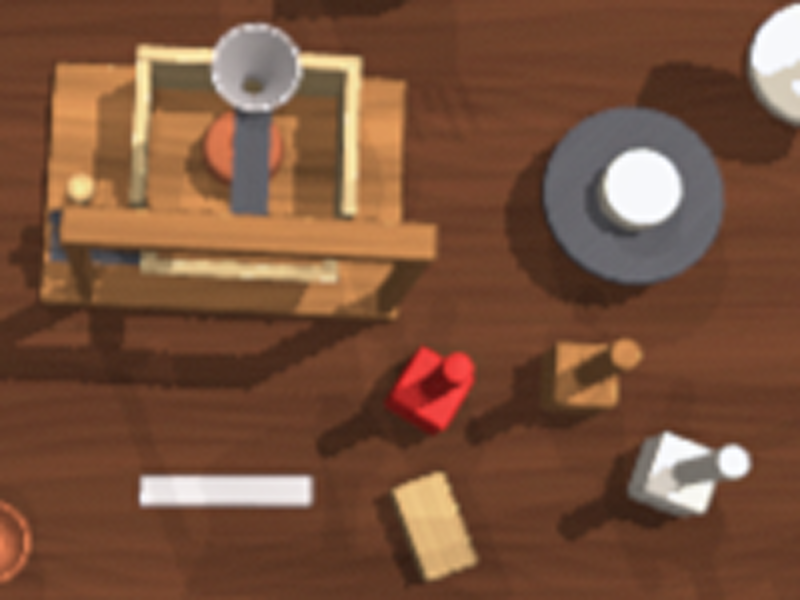

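View pics/d.png

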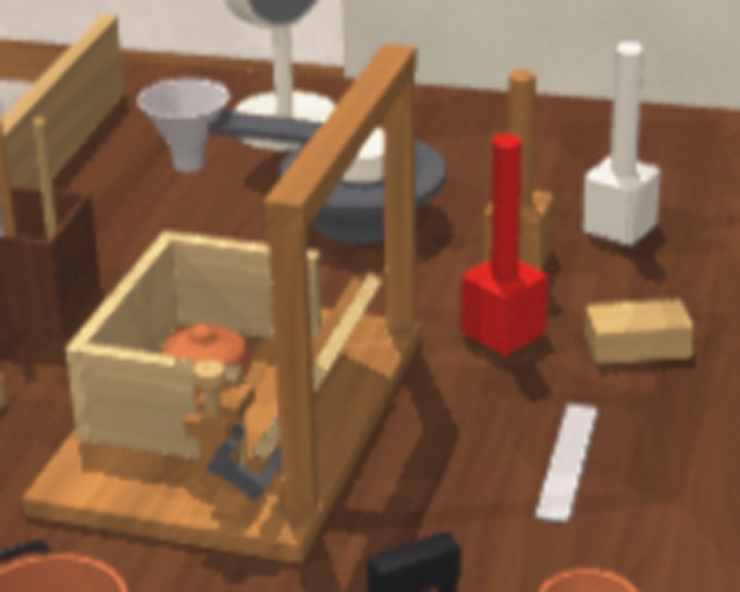

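The crops confirm the choice: the plain wooden mallet is at crop-c (585,375), with the handle top at (625,353). The pin head is at crop-c (80,187). The panel leans out, with its edge at crop-c (235,268). Next I fit the box pose.

Run:
```python
from h import *
np.set_printoptions(suppress=True,precision=1)
s=np.load('side.npz');t=np.load('top.npz')
C=cloud('top',t['d']);S=cloud('side',s['d'])
for n,X in(('top',C),('side',S)):
    P=X.reshape(-1,3)
    def box(a,b): return P[np.all((P>a)&(P<b),1)]
    b=box([540,-220,288],[660,170,302]); 
    rect=cv2.minAreaRect(b[:,:2].astype(np.float32)); 
    c=b.mean(0);w=np.linalg.svd((b-c)[:,:2])[2][0]; print(n,'beam',len(b),c,np.degrees(np.arctan2(w[1],w[0])),rect)
    w_=box([560,-170,103],[850,150,116]); print(' walls',len(w_),cv2.minAreaRect(w_[:,:2].astype(np.float32)))
    p=box([630,95,138],[680,140,150]); print(' pin',len(p),p.mean(0),p.min(0),p.max(0))
    h=box([450,-370,195],[530,-290,206]); print(' handle top',len(h),h.mean(0),h.min(0),h.max(0))
    g=box([450,-370,100],[530,-290,190]); print(' handle',len(g),g.mean(0))
    h=box([430,-390,60],[540,-290,70]); print(' headtop',len(h),cv2.minAreaRect(h[:,:2].astype(np.float32)),h[:,2].mean())
    b=box([500,-220,12],[860,250,28]); print(' base',len(b),cv2.minAreaRect(b[:,:2].astype(np.float32)))
for q in ['wood_block','ruler','sprayer','clay_bowl','banding_wheel','tea_cup','glaze_pot']:
    pass
P=C.reshape(-1,3); m=(P[:,2]>30)&(P[:,2]<115)&(P[:,0]>530)&(P[:,0]<620)&(abs(P[:,1]+30)<85)
Q=P[m]; print(len(Q)); 
for z in range(30,115,8):
    q=Q[(Q[:,2]>=z)&(Q[:,2]<z+8)]; 
    if len(q): print(z,len(q),q.mean(0),q.min(0),q.max(0))
```

```text
top beam 889 [578.3 -26.6 294.6] -93.76509972932055 ((603.0599365234375, -28.007766723632812), (294.8794250488281, 79.83047485351562), 86.24537658691406)
 walls 472 ((679.7947998046875, -3.9347991943359375), (261.63372802734375, 224.25682067871094), 85.92941284179688)
 pin 33 [655.3 114.3 142.4] [644.4 104.3 139.1] [667.5 125.8 148.9]
 handle top 42 [ 490.2 -343.8  199.6] [ 479.  -355.4  195.6] [ 502.9 -332.   205.4]
 handle 53 [ 486.7 -335.8  147.6]
 headtop 138 ((490.7735290527344, -343.8442687988281), (56.43552017211914, 59.172332763671875), 86.27064514160156) 64.92766598421267
 base 2729 ((687.1405639648438, -22.992462158203125), (351.9943542480469, 341.3229064941406), 85.38919830322266)
side beam 526 [577.   -7.4 293.8] 86.1996643305578 ((577.441650390625, -25.972885131835938), (301.9585266113281, 31.629501342773438), 86.2121353149414)
 walls 581 ((679.3042602539062, -17.953567504882812), (307.0257568359375, 222.59530639648438), 87.17070770263672)
 pin 36 [653.4 115.2 140.9] [643.9 103.4 138.1] [664.8 127.9 143.8]
 handle top 23 [ 489.6 -340.7  199. ] [ 478.  -358.3  195.2] [ 501.1 -330.9  203.3]
 handle 136 [ 487.2 -337.8  154.7]
 headtop 52 ((487.63458251953125, -345.007080078125), (61.65153503417969, 55.99016189575195), 79.23121643066406) 63.989757222494674
 base 2427 ((659.2410278320312, -24.517059326171875), (381.9532165527344, 258.79229736328125), 80.30414581298828)
240
30 1 [577.1  24.2  32.7] [577.1  24.2  32.7] [577.1  24.2  32.7]
78 1 [ 595.1 -111.2   84.4] [ 595.1 -111.2   84.4] [ 595.1 -111.2   84.4]
86 11 [588.2 -53.   92.2] [ 578.5 -106.7   87. ] [604.9  53.1  94. ]
94 141 [589.5 -29.2  98.9] [ 577.1 -113.4   94. ] [603.2  53.  102. ]
102 86 [591.  -28.3 104.2] [ 576.7 -112.6  102. ] [601.4  53.1 109.9]
```

Box fit: origin (632.5,-29.6), yaw -3.77°. It predicts the pin at (654,114.3), and I measured (654.5,114.7), so they agree. The panel leans about 0.48 rad. The mallet axis is at (490,-343), with its faces at the box's yaw. I now plan the slanted approach to the panel.

```bash
cat >> h.py <<'E'
YAW=np.radians(-3.77); O=np.array([632.5,-29.6,0]); RB=R.from_euler('z',YAW)
def B(x,y,z): return O+RB.apply([x,y,z])
def tool(yaw,tilt):
    """tool x roughly along heading yaw; z down, tilted forward by tilt rad"""
    return R.from_euler('z',yaw)*R.from_euler('y',-tilt)*R.from_euler('x',np.pi)
def chain(*wps):
    o=ctrl.get_obs(); p=np.array(o['tool_pos']); r=R.from_quat(o['tool_rot'])
    for P,Q in wps:
        print(np.round(P,1),np.round(np.r_[r.inv().apply(np.array(P)-p)/200,(r.inv()*Q).as_rotvec()/(np.pi/2)],3).tolist()); p,r=np.array(P),Q
E
python3 - <<'E'
from h import *
r0=R.from_quat(ctrl.get_obs()['tool_rot']); print(tool(0.305,0).as_quat(), tool(YAW,.785).apply([0,0,1]))
d=tool(.1,0)
A=tool(YAW,np.pi/4)
chain(([220,-500,380],r0),([320,-330,380],d),([400,-150,330],tool(YAW,.3)),(B(-125,0,200),A),(B(-110,0,95),A),(B(-60,0,78),A))
E
```

```text
[9.88394393e-01 1.51909591e-01 9.30177969e-18 6.05217015e-17] [ 0.70529563 -0.04647478 -0.70738827]
[ 220 -500  380] [0.299, -0.285, -0.787, 0.0, 0.0, 0.0]
[ 320 -330  380] [0.732, -0.661, -0.0, 0.0, -0.0, 0.13]
[ 400 -150  330] [0.488, -0.856, 0.25, -0.016, 0.191, 0.105]
[507.8 -21.4 200. ] [0.281, -0.677, 0.767, 0.0, 0.309, 0.0]
[522.7 -22.4  95. ] [-0.318, -0.0, 0.424, 0.0, 0.0, 0.0]
[572.6 -25.7  78. ] [0.117, -0.0, 0.237, 0.0, 0.0, 0.0]
```

```bash
python3 -m crank '[[0.3,-0.28,-0.79,0,0,0,0],[0.3,-0.28,-0.79,0,0,0,0],[0.3,-0.28,-0.79,0,0,0,0],[0.3,-0.28,-0.79,0,0,0,0],[0.3,-0.28,-0.79,0,0,0,0],[0.3,-0.28,-0.79,0,0,0,0]]'
python3 -m crank '[[0.73,-0.66,0,0,0,0.13,0],[0.73,-0.66,0,0,0,0.13,0],[0.73,-0.66,0,0,0,0.13,0],[0.73,-0.66,0,0,0,0.13,0],[0.73,-0.66,0,0,0,0.13,0],[0.73,-0.66,0,0,0,0.13,0]]'
python3 -m crank '[[0.49,-0.86,0.25,-0.016,0.19,0.105,0],[0.49,-0.86,0.25,-0.016,0.19,0.105,0],[0.49,-0.86,0.25,-0.016,0.19,0.105,0],[0.49,-0.86,0.25,-0.016,0.19,0.105,0],[0.49,-0.86,0.25,-0.016,0.19,0.105,0],[0.49,-0.86,0.25,-0.016,0.19,0.105,0],[0.49,-0.86,0.25,-0.016,0.19,0.105,0]]'
python3 - <<'E'
from h import *
print(ctrl.get_obs()['joint_pos'])
A=tool(YAW,np.pi/4)
chain((B(-125,0,200),A),(B(-110,0,95),A),(B(-60,0,78),A),(B(-40,0,80),A),(B(-13,0,80),A))
E
```

```text
clock: 1.45
tool_pos: [220.6, -501.2, 380.6]
tool_rot: [0.988, 0.152, 0.0, 0.001]
ft_force: [0.7, -0.5, 0.1]
width: 43.6
finger_force: 0.0
clock: 2.05
tool_pos: [320.3, -331.1, 378.6]
tool_rot: [0.999, 0.051, -0.001, -0.001]
ft_force: [0.2, -0.5, -0.0]
width: 0.7
finger_force: 0.0
clock: 2.75
tool_pos: [400.1, -152.2, 330.1]
tool_rot: [0.988, -0.034, 0.148, 0.005]
ft_force: [-0.1, 0.6, -0.2]
width: 0.6
finger_force: 0.0
[-0.55593857 -0.57587115  1.62490783  0.14207302  1.82529559  1.13725337]
[507.8 -21.4 200. ] [0.28, -0.689, 0.766, 0.001, 0.311, -0.001]
[522.7 -22.4  95. ] [-0.318, -0.0, 0.424, 0.0, 0.0, 0.0]
[572.6 -25.7  78. ] [0.117, -0.0, 0.237, 0.0, 0.0, 0.0]
[592.6 -27.   80. ] [0.078, 0.0, 0.064, 0.0, 0.0, 0.0]
[619.5 -28.7  80. ] [0.095, -0.0, 0.095, 0.0, 0.0, 0.0]
```

```bash
python3 -m crank '[[0.28,-0.69,0.77,0,0.31,0,0],[0.28,-0.69,0.77,0,0.31,0,0],[0.28,-0.69,0.77,0,0.31,0,0],[0.28,-0.69,0.77,0,0.31,0,0],[0.28,-0.69,0.77,0,0.31,0,0],[0.28,-0.69,0.77,0,0.31,0,0],[0.28,-0.69,0.77,0,0.31,0,0]]'
python3 -m crank '[[-0.32,0,0.42,0,0,0,0],[-0.32,0,0.42,0,0,0,0],[-0.32,0,0.42,0,0,0,0],[-0.32,0,0.42,0,0,0,0]]'
python3 - <<'E'
from h import *
print(ctrl.get_obs()['joint_pos'])
A=tool(YAW,np.pi/4)
chain((B(-60,0,78),A),(B(-30,0,80),A),(B(-13,0,80),A))
E
```

```text
clock: 3.45
tool_pos: [528.6, -21.3, 202.7]
tool_rot: [0.926, -0.032, 0.376, 0.014]
ft_force: [0.3, -0.2, 1.0]
width: 0.4
finger_force: 0.0
clock: 3.85
tool_pos: [541.1, -22.2, 97.6]
tool_rot: [0.926, -0.032, 0.376, 0.014]
ft_force: [0.5, -0.1, 1.0]
width: 0.6
finger_force: 0.0
[-0.13087586 -0.79559916  2.31818486  0.05576173  0.84961042  1.489002  ]
[572.6 -25.7  78. ] [0.045, 0.006, 0.18, 0.002, 0.009, -0.001]
[602.6 -27.6  80. ] [0.113, 0.0, 0.099, 0.0, 0.0, 0.0]
[619.5 -28.7  80. ] [0.06, -0.0, 0.06, 0.0, 0.0, 0.0]
```

```bash
python3 -m crank '[[0.045,0,0.18,0,0,0,0],[0.045,0,0.18,0,0,0,0],[0.045,0,0.18,0,0,0,0]]'
python3 -m crank '[[0.06,0,0.05,0,0,0,0],[0.11,0,0.1,0,0,0,0],[0.11,0,0.1,0,0,0,0]]'
python3 - <<'E'
from h import *
A=tool(YAW,np.pi/4)
print(ctrl.get_obs()['joint_pos'])
chain((B(-13,0,80),A))
E
```

```text
clock: 4.15
tool_pos: [579.6, -24.4, 93.2]
tool_rot: [0.922, -0.031, 0.387, 0.014]
ft_force: [-7.6, -0.9, 16.4]
width: 0.3
finger_force: 9.6
clock: 4.45
tool_pos: [608.3, -26.1, 91.8]
tool_rot: [0.923, -0.031, 0.384, 0.014]
ft_force: [-0.2, 0.3, -0.6]
width: 0.3
finger_force: 0.0
[-0.11855036 -0.53456434  2.18310795  0.05330108  0.70501898  1.49307369]
[619.5 -28.7  80. ] [-0.002, 0.009, 0.082, 0.002, -0.002, -0.0]
```

Run:
```python
from h import *
im,d=ctrl.grab_frame('side'); np.savez('s2.npz',im=im,d=d)
print(w2px('side',ctrl.get_obs()['tool_pos']), w2px('side',B(-42,0,103)))
a=cv2.resize(im[130:260,140:290],None,fx=4,fy=4,interpolation=2); cv2.imwrite('pics/e.png',a[:,:,::-1])
```

```text
(np.float64(216.03551715935365), np.float64(206.77335420850818)) (np.float64(220.80696260017046), np.float64(202.741260758468))
```

View pics/e.png

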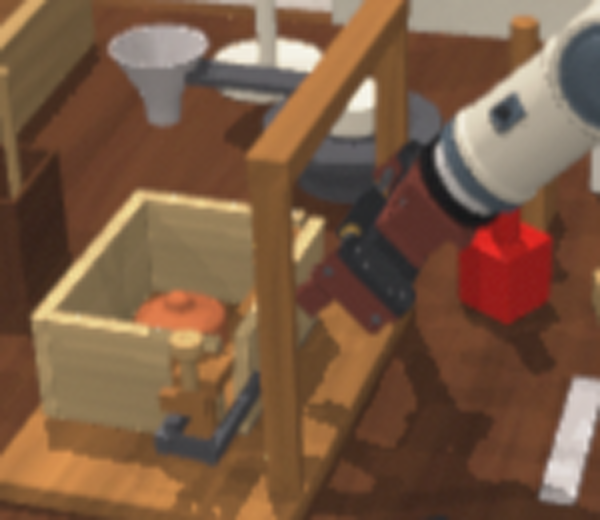

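The picture shows the finger tips at crop (300,300) on the outer face, with the panel already pushed nearly upright. I keep pushing in small steps.

```bash
python3 -m crank '[[0.02,0,0.04,0,0,0,0],[0.03,0,0.06,0,0,0,0],[0.03,0,0.06,0,0,0,0]]'; python3 -m crank '[[0.015,0,0.015,0,0,0,0],[0.015,0,0.015,0,0,0,0]]';  python3 -m crank '[[0.01,0,0.01,0,0,0,0],[0.01,0,0.01,0,0,0,0]]'
```

```text
clock: 4.8
tool_pos: [615.3, -25.7, 75.0]
tool_rot: [0.926, -0.031, 0.376, 0.013]
ft_force: [-0.2, -0.1, 0.6]
width: 0.5
finger_force: 0.0
clock: 5.0
tool_pos: [619.3, -25.7, 74.3]
tool_rot: [0.926, -0.031, 0.376, 0.013]
ft_force: [-1.6, 0.0, 1.7]
width: 0.1
finger_force: 0.9
clock: 5.2
tool_pos: [621.0, -25.7, 73.8]
tool_rot: [0.926, -0.03, 0.375, 0.013]
ft_force: [-23.3, -0.6, 12.6]
width: 0.7
finger_force: 11.8
```

```bash
python3 -m crank '[[0.007,0,0.007,0,0,0,0],[0.007,0,0.007,0,0,0,0],[0.007,0,0.007,0,0,0,0]]'
python3 -m crank '[[-0.2,0,-0.4,0,0,0,0],[-0.2,0,-0.4,0,0,0,0],[-0.2,0,-0.4,0,0,0,0]]'
python3 - <<'E'
from h import *
im,d=ctrl.grab_frame('top'); np.savez('t2.npz',im=im,d=d)
P=cloud('top',d).reshape(-1,3)-O; P=RB.inv().apply(P)
np.set_printoptions(suppress=True,precision=1)
for lo,hi in((100,125),):
    q=P[(P[:,2]>lo)&(P[:,2]<hi)&(abs(P[:,1])<70)&(P[:,0]>-60)&(P[:,0]<25)]; print(len(q),q.mean(0),q.min(0),q.max(0))
im2,d2=ctrl.grab_frame('side'); P=RB.inv().apply(cloud('side',d2).reshape(-1,3)-O)
q=P[(P[:,2]>108)&(P[:,2]<118)&(abs(P[:,1])<80)&(P[:,0]>-60)&(P[:,0]<25)]; print(len(q),q.mean(0) if len(q) else 0)
r0=tool(YAW,np.pi/4); g=tool(YAW,0)
print(ctrl.get_obs()['joint_pos'])
a=cv2.resize(im[110:240,210:360],None,fx=4,fy=4,interpolation=2); cv2.imwrite('pics/f.png',a[:,:,::-1])
E
```

```text
clock: 5.5
tool_pos: [621.6, -25.7, 73.7]
tool_rot: [0.927, -0.03, 0.373, 0.013]
ft_force: [-48.4, 0.9, 24.5]
width: 0.2
finger_force: 24.1
clock: 5.8
tool_pos: [538.9, -19.9, 109.7]
tool_rot: [0.924, -0.03, 0.382, 0.013]
ft_force: [1.5, -0.3, 0.5]
width: 0.5
finger_force: 0.0
111 [ 10.3  -1.  111.9] [  2.5 -69.  102.6] [ 18.2  68.4 119.7]
91 [  3.8  19.2 111.8]
[-0.1 -0.8  2.3  0.1  0.9  1.5]
```

View pics/f.png

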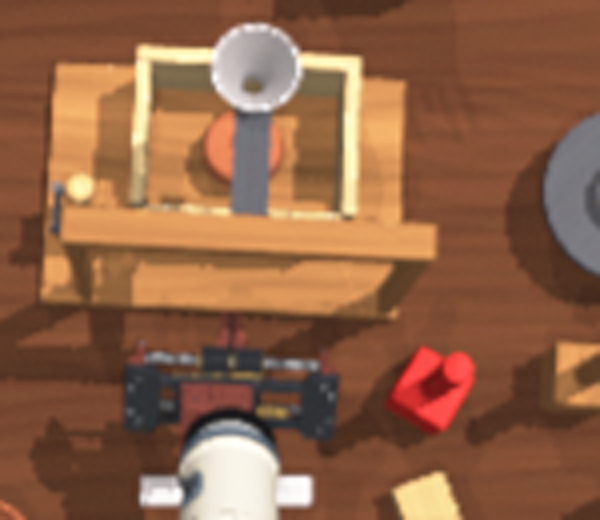

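The panel is shut: the hard stop was felt at 23 to 48 N and no leaning edge shows in front of the beam. Its loop now stands at crop (57,205), beside the pin head at (80,187). Now the mallet.

Run:
```python
from h import *
chain(([485,-120,250],tool(YAW,.25)),([489.5,-250,300],tool(YAW,0)),([489.5,-343,250],tool(YAW,0)),([489.5,-343,136],tool(YAW,0)))
```

```text
[ 485 -120  250] [0.334, 0.517, -0.684, 0.001, -0.335, 0.0]
[ 489.5 -250.   300. ] [0.125, 0.647, -0.226, 0.0, -0.159, -0.0]
[ 489.5 -343.   250. ] [0.031, 0.464, 0.25, 0.0, 0.0, 0.0]
[ 489.5 -343.   136. ] [0.0, -0.0, 0.57, 0.0, 0.0, 0.0]
```

```bash
python3 -m crank '[[0.33,0.52,-0.68,0,-0.335,0,0],[0.33,0.52,-0.68,0,-0.335,0,0],[0.33,0.52,-0.68,0,-0.335,0,0],[0.33,0.52,-0.68,0,-0.335,0,0],[0.33,0.52,-0.68,0,-0.335,0,0],[0.33,0.52,-0.68,0,-0.335,0,0],[0.33,0.52,-0.68,0,-0.335,0,0]]'
python3 -m crank '[[0.125,0.65,-0.23,0,-0.16,0,1],[0.125,0.65,-0.23,0,-0.16,0,1],[0.125,0.65,-0.23,0,-0.16,0,1],[0.125,0.65,-0.23,0,-0.16,0,1],[0.125,0.65,-0.23,0,-0.16,0,1]]'
python3 - <<'E'
from h import *
chain(([489.5,-343,250],tool(YAW,0)),([489.5,-343,136],tool(YAW,0)))
im,d=ctrl.grab_frame('side'); P=cloud('side',d).reshape(-1,3)
h=P[np.all((P>[450,-380,100])&(P<[530,-300,205]),1)]; print(len(h),h.mean(0),h.max(0))
E
```

```text
clock: 6.6
tool_pos: [485.3, -120.1, 243.2]
tool_rot: [0.992, -0.033, 0.12, 0.004]
ft_force: [-0.1, -0.8, 0.1]
width: 0.5
finger_force: 0.0
clock: 7.1
tool_pos: [489.6, -250.7, 295.5]
tool_rot: [0.999, -0.033, -0.004, -0.0]
ft_force: [-0.2, 0.7, -0.2]
width: 36.8
finger_force: 0.0
[ 489.5 -343.   250. ] [0.032, 0.461, 0.227, -0.0, 0.005, -0.001]
[ 489.5 -343.   136. ] [0.0, -0.0, 0.57, 0.0, 0.0, 0.0]
166 [ 487.41841907 -337.98017417  163.26301857] [ 502.49905201 -325.77973298  201.65609792]
```

```bash
python3 -m crank '[[0.03,0.46,0.22,0,0.005,0,1],[0.03,0.46,0.22,0,0.005,0,1],[0.03,0.46,0.22,0,0.005,0,1],[0.03,0.46,0.22,0,0.005,0,1],[0.03,0.46,0.22,0,0.005,0,1]]'
python3 -m crank '[[0,0,0.2,0,0,0,1],[0,0,0.4,0,0,0,1],[0,0,0.57,0,0,0,1],[0,0,0.57,0,0,0,1]]'
python3 -m crank '[[0,0,0,0,0,0,0],[0,0,0,0,0,0,0],[0,0,0,0,0,0,0],[0,0,0,0,0,0,0],[0,0,0,0,0,0,0],[0,0,0,0,0,0,0],[0,0,0,0,0,0,0]]'
```

```text
clock: 7.65
tool_pos: [489.6, -341.5, 254.5]
tool_rot: [0.999, -0.032, 0.002, 0.001]
ft_force: [0.7, -0.2, -0.1]
width: 81.3
finger_force: 0.0
clock: 8.05
tool_pos: [488.1, -340.2, 134.9]
tool_rot: [0.999, -0.032, -0.002, -0.002]
ft_force: [-0.4, 0.9, -1.0]
width: 88.0
finger_force: 0.0
clock: 8.75
tool_pos: [489.5, -343.5, 139.6]
tool_rot: [0.999, -0.033, 0.001, 0.001]
ft_force: [-0.2, 0.1, -0.2]
width: 35.3
finger_force: 0.0
```

```bash
python3 -m crank '[[0,0,0,0,0,0,0],[0,0,0,0,0,0,0],[0,0,0,0,0,0,0],[0,0,0,0,0,0,0],[0,0,0,0,0,0,0]]'
python3 -m crank '[[0,0,-0.2,0,0,0,0],[0,0,-0.4,0,0,0,0],[0,0,-0.6,0,0,0,0],[0,0,-0.8,0,0,0,0],[0,0,-1,0,0,0,0],[0,0,-1,0,0,0,0]]'
python3 - <<'E'
from h import *
P=B(12,145,0)
g=tool(YAW,0)
chain(([500,-150,360],g),([540,40,360],g),(B(12,145,340),g))
E
```

```text
clock: 9.25
tool_pos: [489.4, -343.5, 139.4]
tool_rot: [0.999, -0.033, 0.001, 0.001]
ft_force: [-0.1, -0.9, -1.2]
width: 25.9
finger_force: 30.0
clock: 9.85
tool_pos: [489.8, -343.5, 346.3]
tool_rot: [0.999, -0.033, 0.005, 0.003]
ft_force: [-0.6, -0.4, -3.7]
width: 25.4
finger_force: 30.0
[ 500 -150  360] [-0.012, -0.968, -0.075, 0.004, -0.006, -0.0]
[540  40 360] [0.137, -0.961, -0.0, 0.0, 0.0, 0.0]
[654.  114.3 340. ] [0.544, -0.408, 0.1, 0.0, 0.0, 0.0]
```

The mallet is gripped (25.4 mm, 30 N) and lifted. The beam's top is at 295 mm, so I carry the mallet round in front of it and come to the pin from the left.

```bash
python3 -m crank '[[-0.05,-0.3,-0.2,0,0,0,0],[-0.05,-0.6,-0.2,0,0,0,0],[-0.05,-0.97,-0.2,0,0,0,0],[-0.05,-0.97,-0.2,0,0,0,0],[-0.05,-0.97,-0.2,0,0,0,0],[-0.05,-0.97,-0.2,0,0,0,0]]'
python3 -m crank '[[0,-0.97,0,0,0,0,0],[0,-0.97,0,0,0,0,0],[0,-0.97,0,0,0,0,0],[0,-0.97,0,0,0,0,0],[0,-0.97,0,0,0,0,0],[0,-0.97,0,0,0,0,0]]'
python3 - <<'E'
from h import *
g=tool(YAW,0)
chain(([500,215,390],g),([654,205,390],g),(B(12,145,340),g))
E
```

```text
clock: 10.45
tool_pos: [492.1, -147.6, 377.8]
tool_rot: [0.999, -0.032, -0.0, 0.0]
ft_force: [-0.7, -0.7, -4.0]
width: 25.6
finger_force: 30.0
clock: 11.05
tool_pos: [505.2, 44.1, 377.5]
tool_rot: [0.999, -0.033, -0.0, 0.001]
ft_force: [-0.5, -1.5, -3.9]
width: 25.3
finger_force: 30.0
[500 215 390] [-0.082, -0.851, -0.064, 0.001, 0.0, -0.0]
[654 205 390] [0.772, -0.001, -0.0, 0.0, 0.0, 0.0]
[654.  114.3 340. ] [0.03, 0.453, 0.25, 0.0, 0.0, 0.0]
```

```bash
python3 -m crank '[[-0.08,-0.85,-0.06,0,0,0,0],[-0.08,-0.85,-0.06,0,0,0,0],[-0.08,-0.85,-0.06,0,0,0,0],[-0.08,-0.85,-0.06,0,0,0,0],[-0.08,-0.85,-0.06,0,0,0,0],[-0.08,-0.85,-0.06,0,0,0,0]]'
python3 -m crank '[[0.77,0,0,0,0,0,0],[0.77,0,0,0,0,0,0],[0.77,0,0,0,0,0,0],[0.77,0,0,0,0,0,0],[0.77,0,0,0,0,0,0],[0.77,0,0,0,0,0,0]]'
python3 - <<'E'
from h import *
g=tool(YAW,0)
chain((B(12,145,320),g),(B(12,145,285),g))
E
```

```text
clock: 11.65
tool_pos: [501.0, 213.6, 390.1]
tool_rot: [0.999, -0.034, 0.0, 0.001]
ft_force: [0.3, -1.0, -3.3]
width: 25.4
finger_force: 30.0
clock: 12.25
tool_pos: [653.5, 203.2, 392.1]
tool_rot: [0.999, -0.034, 0.001, 0.001]
ft_force: [-0.5, -0.2, -3.3]
width: 25.8
finger_force: 30.0
[654.  114.3 320. ] [0.032, 0.443, 0.361, 0.001, -0.001, -0.002]
[654.  114.3 285. ] [0.0, -0.0, 0.175, 0.0, 0.0, 0.0]
```

```bash
python3 -m crank '[[0.03,0.44,0,0,0,0,0],[0.03,0.44,0,0,0,0,0],[0.03,0.44,0.2,0,0,0,0],[0.03,0.44,0.36,0,0,0,0],[0.03,0.44,0.36,0,0,0,0],[0.03,0.44,0.36,0,0,0,0],[0.03,0.44,0.36,0,0,0,0]]'
python3 - <<'E'
from h import *
o=ctrl.get_obs();print(o['tool_pos']);chain((B(12,145,285),tool(YAW,0)))
im,d=ctrl.grab_frame('side'); P=cloud('side',d).reshape(-1,3)
q=P[np.all((P>[600,60,170])&(P<[710,170,260]),1)]; print(len(q),q.min(0),q.max(0)); f=q[q[:,2]<190]; print(f.min(0),f.max(0))
u,v=map(int,w2px('side',B(12,145,180)))
a=cv2.resize(im[v-70:v+60,u-75:u+75],None,fx=4,fy=4,interpolation=2); cv2.imwrite('pics/g.png',a[:,:,::-1]); print(u,v)
E
```

```text
clock: 12.95
tool_pos: [653.8, 117.1, 324.8]
tool_rot: [0.999, -0.033, 0.005, -0.0]
ft_force: [-0.0, 0.6, -3.6]
width: 25.6
finger_force: 30.0
[653.79949045 117.10964652 324.77528209]
[654.  114.3 285. ] [0.0, 0.014, 0.199, -0.0, -0.006, -0.0]
728 [600.24899744  92.5692473  170.43159657] [682.2347344  153.63788493 259.69431856]
[600.24899744 100.42371115 170.43159657] [680.29013871 149.21183804 189.59423082]
185 202
```

View pics/g.png

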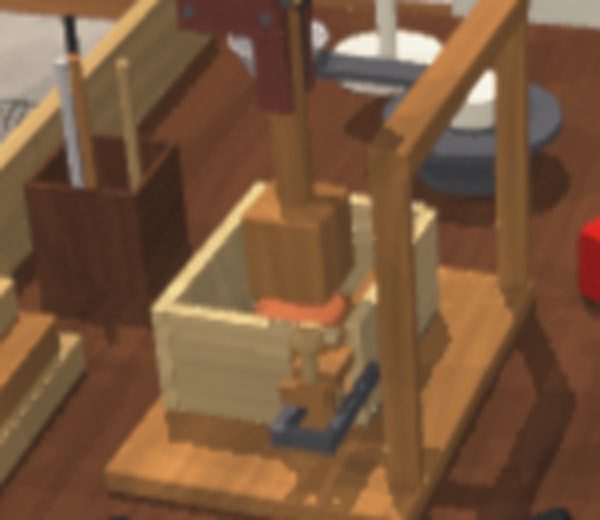

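The picture shows the mallet upright, its head (300,245) straight above the pin head (315,335). The loop lies round the pin's line at (320,435). I press down in steps.

```bash
python3 -m crank '[[0,0.01,0.1,0,0,0,0],[0,0.01,0.18,0,0,0,0],[0,0.01,0.18,0,0,0,0],[0,0.01,0.18,0,0,0,0]]'
python3 -m crank '[[0,0,0.03,0,0,0,0],[0,0,0.06,0,0,0,0],[0,0,0.09,0,0,0,0],[0,0,0.09,0,0,0,0]]'
python3 -m crank '[[0,0,0.03,0,0,0,0],[0,0,0.06,0,0,0,0],[0,0,0.06,0,0,0,0]]'
```

```text
clock: 13.4
tool_pos: [654.3, 115.1, 285.4]
tool_rot: [0.999, -0.033, 0.002, 0.0]
ft_force: [0.6, -0.4, -3.9]
width: 25.5
finger_force: 30.0
clock: 13.8
tool_pos: [654.6, 115.0, 266.1]
tool_rot: [0.999, -0.033, 0.002, 0.0]
ft_force: [2.1, 2.0, 2.0]
width: 25.9
finger_force: 30.0
clock: 14.1
tool_pos: [654.4, 114.9, 255.6]
tool_rot: [0.999, -0.033, 0.003, 0.0]
ft_force: [1.4, 0.1, 6.1]
width: 25.8
finger_force: 30.0
```

```bash
python3 -m crank '[[0,0,0.02,0,0,0,0],[0,0,0.02,0,0,0,0],[0,0,0.02,0,0,0,0]]'
python3 -m crank '[[0,0,0.01,0,0,0,0],[0,0,0.01,0,0,0,0],[0,0,0.01,0,0,0,0]]'
```

```text
clock: 14.4
tool_pos: [654.5, 115.0, 255.5]
tool_rot: [0.999, -0.033, 0.005, -0.0]
ft_force: [-2.4, 1.0, 18.6]
width: 25.4
finger_force: 30.0
clock: 14.7
tool_pos: [654.5, 114.9, 255.4]
tool_rot: [0.999, -0.033, 0.006, -0.0]
ft_force: [-3.0, 0.2, 24.6]
width: 25.9
finger_force: 30.0
```

The hard stop is felt at TCP z 255.4, which matches the 116 mm home height. I raise, check the pin, and look for a free put-down spot on this side.

```bash
python3 -m crank '[[0,0,-0.2,0,0,0,0],[0,0,-0.4,0,0,0,0],[0,0,-0.7,0,0,0,0],[0,0,-0.7,0,0,0,0],[0,-0.44,-0.7,0,0,0,0],[0,-0.44,-0.7,0,0,0,0],[0,-0.44,-0.7,0,0,0,0],[0,-0.44,-0.7,0,0,0,0]]'
python3 - <<'E'
from h import *
np.set_printoptions(suppress=True,precision=1)
im,d=ctrl.grab_frame('side'); P=cloud('side',d).reshape(-1,3)
q=P[np.all((P>[640,100,100])&(P<[668,130,160]),1)]; print('pin',len(q),q.max(0),np.sort(q[:,2])[-8:])
P=cloud('top',np.load('top.npz')['d']).reshape(-1,3)
q=P[(P[:,2]>8)&(P[:,2]<220)&(abs(P[:,0]-470)<100)&(abs(P[:,1]-170)<170)]
for c in([470,170],[480,180],[470,160],[470,140]):
    dd=np.abs(q[:,:2]-c); i=np.argsort(np.hypot(*dd.T))[:1]; print(c,q[i], 'in fingers box',((dd[:,0]<55)&(dd[:,1]<75)).sum())
g=tool(YAW,0)
chain(([475,205,395],g),([475,160,250],g),([475,160,139.5],g))
E
```

```text
clock: 15.5
tool_pos: [659.8, 203.6, 384.8]
tool_rot: [0.999, -0.032, -0.001, 0.001]
ft_force: [-0.4, -0.6, -3.9]
width: 25.6
finger_force: 30.0
pin 79 [667.8 129.8 118.4] [116.4 116.9 116.9 117.3 117.3 117.5 117.7 118.4]
[470, 170] [[453.8 180.9  10.1]] in fingers box 16
[480, 180] [[492.2 192.3   8.1]] in fingers box 16
[470, 160] [[453.8 180.9  10.1]] in fingers box 16
[470, 140] [[502.5 135.4   8.8]] in fingers box 16
[475 205 395] [-0.923, 0.049, -0.046, 0.002, 0.001, -0.0]
[475 160 250] [0.015, 0.225, 0.725, 0.0, 0.0, 0.0]
[475.  160.  139.5] [0.0, -0.0, 0.553, 0.0, 0.0, 0.0]
```

```bash
python3 - <<'E'
from h import *
P=cloud('top',np.load('top.npz')['d']).reshape(-1,3)
q=P[(P[:,2]>14)&(P[:,2]<240)]
for c in([475,160],[475,140]):
    dd=np.abs(q[:,:2]-c); i=np.argsort(np.hypot(*dd.T))[:1]; print(c,q[i],w2px('top',[*c,0]),((dd[:,0]<55)&(dd[:,1]<75)).sum())
E
python3 -m crank '[[-0.92,0.05,-0.04,0,0,0,0],[-0.92,0.05,-0.04,0,0,0,0],[-0.92,0.05,-0.04,0,0,0,0],[-0.92,0.05,-0.04,0,0,0,0],[-0.92,0.05,-0.04,0,0,0,0],[-0.92,0.05,-0.04,0,0,0,0]]'
```

```text
[475, 160] [[384.92032436 196.74068835  39.72406606]] (np.float64(219.73879583822423), np.float64(211.59553219224637)) 0
[475, 140] [[574.85641805 149.66609137  14.79530869]] (np.float64(225.00567892018404), np.float64(211.49774683821224)) 0
clock: 16.15
tool_pos: [474.8, 203.9, 396.1]
tool_rot: [0.999, -0.034, 0.002, 0.0]
ft_force: [0.7, 0.1, -4.2]
width: 25.4
finger_force: 30.0
```

```bash
python3 -m crank '[[0.02,0.22,0.73,0,0,0,0],[0.02,0.22,0.73,0,0,0,0],[0.02,0.22,0.73,0,0,0,0],[0.02,0.22,0.73,0,0,0,0],[0.02,0.22,0.73,0,0,0,0]]'
python3 -m crank '[[0,0,0.2,0,0,0,0],[0,0,0.4,0,0,0,0],[0,0,0.5,0,0,0,0],[0,0,0.52,0,0,0,0],[0,0,0.52,0,0,0,0],[0,0,0.52,0,0,0,0]]'
```

```text
clock: 16.65
tool_pos: [477.1, 160.0, 248.3]
tool_rot: [0.999, -0.034, -0.001, 0.001]
ft_force: [0.5, 0.5, -2.8]
width: 25.6
finger_force: 30.0
clock: 17.25
tool_pos: [479.0, 161.3, 149.3]
tool_rot: [0.999, -0.033, 0.004, -0.0]
ft_force: [1.0, 0.8, -3.5]
width: 25.5
finger_force: 30.0
```

```bash
python3 -m crank '[[0,0,0.02,0,0,0,0],[0,0,0.035,0,0,0,0],[0,0,0.035,0,0,0,0],[0,0,0.035,0,0,0,0]]'
python3 -m crank '[[0,0,0.01,0,0,0,0],[0,0,0.01,0,0,0,0],[0,0,0.01,0,0,0,0]]'
```

```text
clock: 17.65
tool_pos: [477.6, 160.8, 139.8]
tool_rot: [0.999, -0.033, 0.002, -0.0]
ft_force: [-0.7, 0.8, 4.4]
width: 26.0
finger_force: 30.0
clock: 17.95
tool_pos: [477.8, 160.8, 139.8]
tool_rot: [0.999, -0.033, 0.003, -0.0]
ft_force: [-3.9, -0.2, 12.1]
width: 25.6
finger_force: 30.0
```

On the bench. I release, then rise straight up.

```bash
python3 -m crank '[[0,0,-0.005,0,0,0,1],[0,0,-0.005,0,0,0,1],[0,0,-0.005,0,0,0,1],[0,0,-0.005,0,0,0,1],[0,0,-0.005,0,0,0,1],[0,0,-0.005,0,0,0,1],[0,0,-0.005,0,0,0,1],[0,0,-0.005,0,0,0,1],[0,0,-0.005,0,0,0,1],[0,0,-0.005,0,0,0,1]]'
python3 -m crank '[[0,0,-0.2,0,0,0,1],[0,0,-0.4,0,0,0,1],[0,0,-0.6,0,0,0,1],[0,0,-0.8,0,0,0,1],[0,0,-0.8,0,0,0,1],[0,0,-0.8,0,0,0,1],[0,0,-0.8,0,0,0,1]]'
python3 - <<'E'
from h import *
im,d=ctrl.grab_frame('side')
cv2.imwrite('pics/h.png',im[:,:,::-1]); P=cloud('side',d).reshape(-1,3)
for a,b in((75,110),(165,195)):
    q=P[(abs(P[:,0]-478)<40)&(abs(P[:,1]-160)<40)&(P[:,2]>a)&(P[:,2]<b)]; print(q.mean(0))
q=P[np.all((P>[640,100,100])&(P<[668,130,160]),1)]; print('pin',np.sort(q[:,2])[-5:])
E
```

```text
clock: 18.95
tool_pos: [476.9, 160.5, 137.0]
tool_rot: [0.999, -0.033, 0.001, 0.001]
ft_force: [0.3, 0.1, 0.4]
width: 88.0
finger_force: 0.0
clock: 19.65
tool_pos: [476.4, 160.6, 295.3]
tool_rot: [0.999, -0.033, -0.0, 0.001]
ft_force: [0.2, 0.5, -0.9]
width: 87.7
finger_force: 0.0
[473.81262531 171.74465123  92.60758621]
[474.44844576 171.55018317 179.29852418]
pin [117.1727702  117.18475312 117.19527986 117.81757103 118.28774426]
```

View pics/h.png

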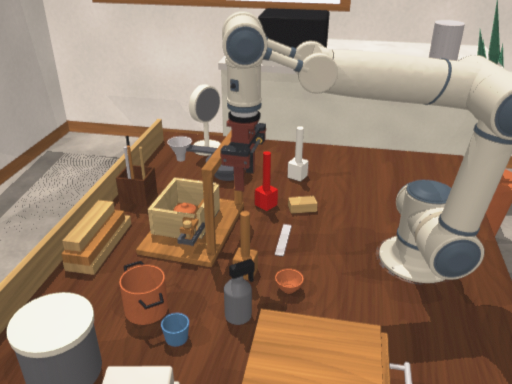

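The mallet stands upright at (246,240), the pin is home at (187,215), the panel is shut, and the bystanders are where they were. The gripper is clear above everything.

```bash
python3 -c "
from plant import ctrl
print(ctrl.close_job())"
```

```text
the job is handed in; nothing more can be done
None
```

The job is handed in: the panel is shut, the pin was driven fully home with the wooden mallet, and the mallet stands upright on the bench at about (477, 161) mm, left of its starting place; no verdict came back.

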